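# Zero the colorimeter with its sample cover open

### The arm

A 7-joint arm with a two-finger parallel gripper is mounted at the origin on the work surface. World frame = base frame: x ahead of the robot, y to its left, z up, the work surface at z = 0. Lengths are in m, angles in degrees, forces in N, time in s.
With the tool pointing down it reaches from about 0.425 to 0.875 m from the base axis. Payload 4.7 kg.
Tool frame: the origin (TCP) lies between the finger pads; the fingertips stand 8 mm ahead of it and the grasp point (between the pads) lies 11 mm behind it; z points along the fingers, y is the line along which they close (so a half turn about z gives the same grasp; the last joint's range is limited). The gripper opens to 87 mm and grips with 3 to 60 N. Pads are 19 mm wide; open, the fingers measure 117 mm over their backs; the gripper's body (75 mm by 190 mm) begins 51 mm behind the grasp point.
Start: joints at [73.803, 18.392, -4.016, 83.108, 1.295, 78.541, -3.26], TCP at [0.19, -0.622, 0.231] pointing down, gripper open.
Joint ranges: [-163.93, 163.93], [-17.29, 119.83], [-79.2, 71.16], [3.27, 140.29], [-89.18, 269.18], [5.43, 117.66], [-154.24, 154.24]. Speed limits (degrees/s): [147.25, 147.25, 180, 180, 180, 180, 180].

### API

Orientations are given as [roll, pitch, yaw] about the fixed x, y, z axes, in that order (R = Rz(yaw) Ry(pitch) Rx(roll)).
In Python, from cell import env, viewer gives the robot as it stands. The module is installed in compiled form; this text tells all that it offers.
- The arm moves only by the tool arm_command, never from a script. Its argument "series" is a list of rows, each a list of 2 entries, a list of its own where there are three numbers: the shift along the tool's x, y, z in mm, then the turn about the tool's z in rad. A call has exactly 5 rows; each row is the pose to reach, as a shift and turn from the pose commanded when the call began, along the tool's axes at that moment; what a row does not reach only later rows make up. A row lasts 1/10 s, in which the tool goes at most 50 mm and 8.59 degrees, less where a joint would pass 70% of its speed; a pose out of reach is approached as far as the arm can. A call with a gripper value outside its range is refused whole. "grip" is the gripper command: -1 is fully open, 1 is shut, values between are in proportion, set as the call begins (left out, the last holds). The fingers move at their own pace and stop on an object; "grip_force" is the grip in N (left out, the last holds). Time passes only in rows, so rows that repeat a pose let the fingers close, or fill a call up. It gives the time, the measured TCP pose, the force, the opening and the grip force at its end, in the units of the state.
- env.get_obs(): the state, without advancing time (a new reading comes with each control period).
- viewer.read_camera(name): name is "scene" or "top" or "wrist"; returns (picture, depth): 480x640x3 uint8, blue, green, red; 480x640 float32, m along the optical axis (not along the pixel's ray), 0 where there is no reading.
- viewer.calibration(name): a dict with "K" (3x3 intrinsics, pixels), "T" (4x4, takes a point from camera to world coordinates); the wrist camera has in their place "hand_eye" (4x4, takes a point from camera to tool coordinates, whose origin is the TCP and whose axes are the flange's). Camera axes: x right, y up, looking along -z (the intrinsics and any distortion apply to the point x, -y, -z); pixel columns grow to the right and rows downward; lengths in m; the calibration is good to about 2 mm. A picture is of the moment at which its call begins: read the wrist's pose just before it. calibration takes no time and is no camera call.
- env.sign_off(): hands the job in; it is judged then, once.
The state is a dict: "time_s": time; "qpos": joint angles; "joint_velocities": joint speeds; "effort": joint torques, N m; "tool_pos": TCP position; "tool_rot": TCP orientation; "force": force on the tool from outside, world axes, zero at the start; "wrist_torque": the same for the moment, N m; "grip_width": finger opening in m; "grasp_force": force on a finger pad.
Only numpy, scipy, OpenCV 4.12 (cv2) and the standard library are available. Lean on these libraries where they do the work, as an engineer would, in place of code of your own. Each camera call takes 0.05 s, during which the arm holds its last target. There are 200 camera calls.

### The job

Zero the colorimeter: press the front of its grey sample cover down and let go so that the cover pops open, then press the round key fully down while the cover stands open, and finally press the cover down again until it latches shut. Leave the square key, the bottle, the beaker and the jar alone, and only push with the fingers: do not lift the cover or anything else.

Things in the scene. Friction and masses are not known exactly. Their poses are not given: they have to be found in the camera images.
- meter: White bench colorimeter, fixed, 220 (x) by 270 (y) by 90 high. Origin: centre of its underside on the bench; x points from its front to its back (away from the robot at yaw 0), y to its left. The sample cover is on the left (+y) half of its top, the two keys on the right half; the deck is 90 mm above the bench.
- cover (a joint): Hinge angle of the sample cover (rad): 0 latched shut (as it starts), positive open, -0.088 its end stop when pressed in. Push-push latch: press the shut cover to its end stop and let go, and a damped spring swings it to rest at about 0.65; press the open cover to its end stop and let go, and it stays at 0. A press short of -0.07 does not switch the latch. By hand it would lift on to 1.5.
- cover_pad (a point): Centre of the black finger pad (26 by 50) on top of the cover, 22 mm behind its free front edge, 78 mm before the hinge; z out of the top face. The cover is a grey plate 100 front to back, 94 wide, 6 thick, hinged at its back edge. At the end stop the pad is 7 mm below its shut height. The spring pushes up on it with 2 to 3 N when shut; at the end stop the cover stands firm.
- cover_hinge (a point): Point on the cover's hinge line at the cover's back edge, mid width, at the height of the cover's top face when shut (96 mm above the bench).
- round_key (a joint): Travel of the round key (m): 0 up, 0.006 fully down; it springs back. Fully down takes about 4 N.
- round_key_top (a point): Centre of the top of the round black key, 28 across, in a round grey housing 44 across; its top is 18 mm above the deck, 6 mm above the housing. It moves straight down. The round and the square key may be in either place: one nearer the front, one nearer the back, about 80 mm apart.
- square_key (a joint): Travel of the square key (m): 0 up, 0.006 fully down. To be left alone.
- square_key_top (a point): Centre of the top of the square black key, 25 by 25, in a square grey housing 40 by 40; its top is 18 mm above the deck. To be left alone.
- bottle: Loose brown glass bottle, 68 across, 160 high, standing on the bench beside the colorimeter; origin at the centre of its underside. Leave alone.
- beaker: Loose clear glass beaker, 72 across, 95 high, standing on the bench beside the colorimeter; origin at the centre of its underside. Leave alone.
- jar: Loose white plastic jar, 60 across, 85 high, standing on the bench beside the colorimeter; origin at the centre of its underside. Leave alone.

How it is judged:
By the outcome, as a careful person would: the job done as asked, in the order asked, and still so for the second after the job is handed in, with the robot touching nothing.
It also fails if it takes over 48 s, if anything falls off the work surface, if the arm or the gripper's body presses on something with over 40 N, if the wrist force passes 120 N, or if a joint passes its speed limit or range.

## Working session

There is one attempt and no reset: what is moved stays moved. The work goes in short steps, Python scripts to look and compute and a tool call to move; the robot and the scene stay as the last step left them, time stands still between calls to the robot, and variables do not carry over. Pictures are saved under pics/ and viewed, at most 10 in all, crops included, and the job is handed in when it is done.

Besides the shell and the picture viewer there is one more tool, called after "Call:" as a command line: name --argument value ..., lists and objects as JSON in quotes. arm_command: Moves the arm, as the interface text tells. Its arguments: {"type":"object","properties":{"series":{"type":"array"},"grip":{"type":"number"},"grip_force":{"type":"number"}},"required":["series"]}

```bash
mkdir -p pics; cat > h.py <<'E'
import numpy as np, cv2
from cell import env, viewer
def look(n,f):
    o=env.get_obs(); p,d=viewer.read_camera(n); cv2.imwrite(f'pics/{f}.png',p); np.savez(f'pics/{f}.npz',d=d,pos=o['tool_pos'],rot=o['tool_rot']); return p,d
def world(n,d):
    c=viewer.calibration(n); K=c['K']; v,u=np.mgrid[:480,:640]
    x=(u-K[0][2])/K[0][0]*d; y=(v-K[1][2])/K[1][1]*d
    P=np.stack([x,-y,-d,np.ones_like(d)],-1)
    return (P@np.array(c['T']).T)[...,:3]
E
python3 - <<'E'
from h import *
print(env.get_obs()); print({k:np.array(v).round(4).tolist() for k,v in viewer.calibration('top').items()})
look('top','top0'); look('scene','scene0')
E
```

```text
{'time_s': 0.0, 'qpos': array([73.8031194 , 18.43889258, -4.01509671, 83.17414286,  1.29543647,
       78.54341405, -3.25745338]), 'joint_velocities': array([ 0.02546458, -0.00088353, -0.04475022, -0.04316079,  0.00699659,
       -0.0205234 ,  0.03420735]), 'effort': array([-4.22207868e-04, -4.91284204e+01, -4.04277295e-01, -3.12526238e+01,
       -6.41124928e-02,  4.37833916e-02,  1.97041340e-04]), 'tool_pos': array([ 0.18987652, -0.62107411,  0.22947002]), 'tool_rot': array([-1.79888819e+02,  6.43478463e-03,  1.70088408e+01]), 'force': array([0.5091971 , 0.104439  , 0.19583343]), 'wrist_torque': array([ 0.03294127,  0.01086677, -0.0128419 ]), 'grasp_force': 0.0, 'grip_width': 0.08737833661956285}
{'K': [[619.708, 0.0, 317.2595], [0.0, 619.708, 224.9711], [0.0, 0.0, 1.0]], 'T': [[0.0064, 0.9985, -0.055, 0.5309], [-0.9999, 0.0059, -0.0088, 0.0316], [-0.0084, 0.055, 0.9984, 1.1902], [0.0, 0.0, 0.0, 1.0]]}
```

View pics/top0.png

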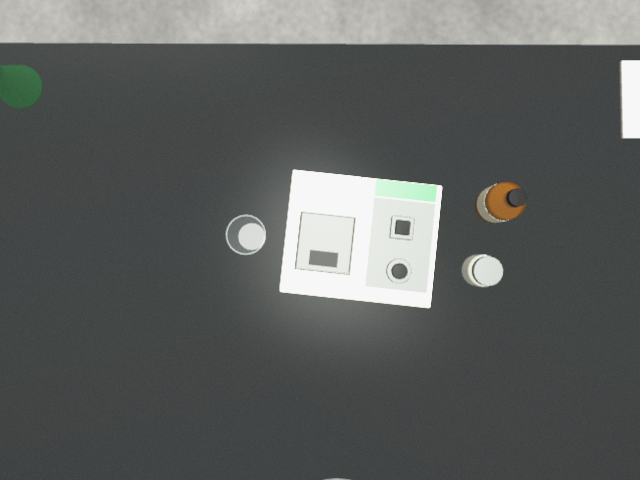

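View pics/scene0.png

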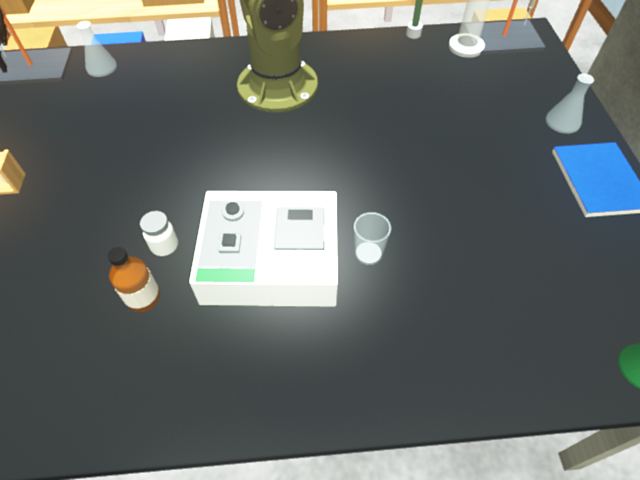

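The top view shows the cover's pad at about (323,259), the round key at (399,271), nearer the front, and the square key at (402,228). The jar is at (487,270), the bottle at (500,203) and the beaker at (246,235).

```bash
python3 - <<'E'
from h import *
d=np.load('pics/top0.npz')['d']; p=cv2.imread('pics/top0.png'); W=world('top',d); g=p.max(2)
def blob(u,v,r,t=90):
    m=np.zeros_like(g); m[v-r:v+r,u-r:u+r]=1; m=(m>0)&(g<t)
    n,l,s,c=cv2.connectedComponentsWithStats(m.astype(np.uint8)); k=l[v,u]; mm=l==k
    return c[k].round(1), s[k].tolist(), np.median(W[mm],0).round(4), W[mm].mean(0).round(4)
for n,a in dict(pad=(323,259,22),round=(399,271,9),sq=(402,228,9)).items(): print(n,*blob(*a))
for n,(u,v) in dict(fl=(283,290),fr=(428,304),bl=(294,173),br=(439,186),jar=(487,270),deck=(350,290),cover=(325,235)).items(): print(n,W[v-1:v+2,u-1:u+2].reshape(-1,3).mean(0).round(4))
o=env.get_obs();print(o['time_s']); print(np.array(viewer.calibration('wrist')['hand_eye']).round(3))
E
```

```text
pad [319.5 239.5] [0, 0, 640, 480, 307200] [ 0.5658  0.0348 -0.0006] [ 0.5976  0.0391 -0.0566]
round [319.5 239.5] [0, 0, 640, 480, 307199] [ 0.5659  0.0348 -0.0006] [ 0.5976  0.0391 -0.0566]
sq [319.5 239.5] [0, 0, 640, 480, 307176] [ 0.5658  0.0348 -0.0006] [ 0.5976  0.0391 -0.0566]
fl [0.4759 0.1011 0.0896]
fr [ 0.453  -0.1551  0.089 ]
bl [0.6841 0.0834 0.0906]
br [ 0.6622 -0.1752  0.0901]
jar [ 0.5134 -0.2608  0.0841]
deck [ 0.4767 -0.0174  0.0893]
cover [0.5735 0.0274 0.0956]
0.1
[[-0.001  0.956  0.295  0.08 ]
 [ 1.     0.001  0.001 -0.   ]
 [ 0.001  0.295 -0.956 -0.154]
 [ 0.     0.     0.     1.   ]]
```

```bash
cat >> h.py <<'E'
def goal(xyz,yaw):
    "tip-centre target (TCP = tip + 8 mm up) -> shift in tool axes mm, turn rad"
    from scipy.spatial.transform import Rotation as R
    o=env.get_obs(); r=R.from_euler('xyz',o['tool_rot'],degrees=True)
    t=r.inv().apply(np.array(xyz)+[0,0,.008]-o['tool_pos'])*1000
    print('shift',t.round(1),'turn',np.radians(-(yaw-o['tool_rot'][2])).round(3),'t',o['time_s'],'F',o['force'].round(1),o['tool_pos'].round(4),o['tool_rot'].round(2))
E
python3 - <<'E'
from h import *
d=np.load('pics/top0.npz')['d']; p=cv2.imread('pics/top0.png'); W=world('top',d); g=p.max(2)
for n,(u,v,r) in dict(pad=(323,259,17),round=(399,271,9),sq=(402,228,9)).items():
    q=g[v-r:v+r,u-r:u+r]; t,_=cv2.threshold(q,0,255,cv2.THRESH_OTSU)
    m=np.zeros(g.shape,bool); m[v-r:v+r,u-r:u+r]=q<=t
    w=W[m]; print(n,t,m.sum(),np.argwhere(m).mean(0)[::-1].round(1),w.mean(0).round(4),np.median(w[:,2]).round(4),(np.percentile(w,98,0)-np.percentile(w,2,0)).round(3), cv2.minAreaRect(np.float32(w[:,:2])))
goal([.53,.03,.2],-5)
E
```

```text
pad 184.0 403 [323.  258.3] [0.5323 0.0307 0.1045] 0.0966 [0.026 0.046 0.008] ((0.5272595286369324, 0.03124692663550377), (0.049232687801122665, 0.03558903932571411), 83.41529083251953)
round 163.0 202 [399.  270.8] [ 0.5117 -0.1006  0.1158] 0.1108 [0.024 0.025 0.013] ((0.5143765807151794, -0.04177647829055786), (0.14800068736076355, 0.02655906230211258), 87.50521850585938)
sq 160.0 208 [402.2 227.1] [ 0.5874 -0.1069  0.1108] 0.1111 [0.024 0.024 0.013] ((0.587553858757019, -0.10716959834098816), (0.024929970502853394, 0.024003738537430763), 84.87714385986328)
shift [ 515.7 -523.2   22.4] turn 0.384 t 0.1 F [ 0.4 -0.2  0.9] [ 0.1899 -0.6211  0.2296] [-179.9     0.     17.01]
```

Call:
arm_command --series '[[[36,-34,0],0.08],[[72,-68,0],0.16],[[108,-102,0],0.24],[[144,-136,0],0.32],[[180,-170,0],0.384]]' --grip 1 --grip_force 10

```text
time_s: 0.6
tool_pos: [0.313, -0.4043, 0.2302]
tool_rot: [-180.0, 0.0, -5.2]
force: [0.8, -0.2, 0.7]
grip_width: 0.055
grasp_force: 0.0
```

```bash
python3 -c "
from h import *
goal([.5,.03,.2],-5)"
```

```text
shift [ 147.  -449.4   22.2] turn -0.003 t 0.6 F [ 0.8 -0.2  0.7] [ 0.313  -0.4043  0.2302] [-1.7999e+02  2.0000e-02 -5.1700e+00]
```

Call:
arm_command --series '[[[20,-45,0],0],[[40,-90,0],0],[[60,-135,0],0],[[80,-180,0],0],[[95,-225,0],0]]'

```text
time_s: 1.1
tool_pos: [0.4274, -0.1884, 0.2304]
tool_rot: [180.0, -0.0, -5.0]
force: [1.0, -0.6, -0.1]
grip_width: 0.015
grasp_force: 0.0
```

Call:
arm_command --series '[[[12,-30,0],0],[[25,-65,0],0],[[38,-100,0],0],[[50,-140,0],0],[[50,-140,0],0]]'

```text
time_s: 1.6
tool_pos: [0.49, -0.0485, 0.2306]
tool_rot: [-179.8, -0.0, -4.4]
force: [0.1, 0.3, 0.4]
grip_width: 0.0001
grasp_force: 0.0
```

```bash
python3 - <<'E'
from h import *
look('wrist','w1'); goal([.532,.031,.11],-5); c=viewer.calibration('wrist'); print(c['K'],c.keys())
E
```

```text
shift [ 36.  -86.2 112.4] turn 0.006 t 1.65 F [-0.3 -0.2  0.1] [ 0.4891 -0.0521  0.2304] [-1.7995e+02  2.0000e-02 -4.6300e+00]
[[402.25159157   0.         318.07988609]
 [  0.         402.25159157 233.07033295]
 [  0.           0.           1.        ]] dict_keys(['K', 'hand_eye'])
```

View pics/w1.png

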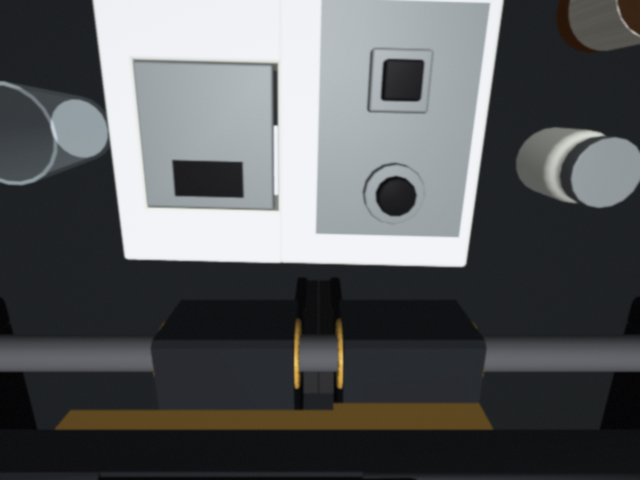

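The wrist view shows the pad at (208,179), the round key at (396,196), the square key at (402,80), and the closed fingers at (318,290).

```bash
cat >> h.py <<'E'
def wpix(f,u,v,z):
    from scipy.spatial.transform import Rotation as R
    a=np.load(f'pics/{f}.npz'); c=viewer.calibration('wrist'); H=np.array(c['hand_eye']); K=np.array(c['K'])
    r=R.from_euler('xyz',a['rot'],degrees=True).as_matrix()
    o=r@H[:3,3]+a['pos']; q=r@H[:3,:3]@np.array([(u-K[0,2])/K[0,0],-(v-K[1,2])/K[1,1],-1])
    return (o+q*(z-o[2])/q[2]).round(4)
def tpix(u,v,z):
    c=viewer.calibration('top'); T=np.array(c['T']); K=np.array(c['K'])
    q=T[:3,:3]@np.array([(u-K[0,2])/K[0,0],-(v-K[1,2])/K[1,1],-1]); return (T[:3,3]+q*(z-T[2,3])/q[2]).round(4)
E
python3 - <<'E'
from h import *
for n,a,b in (('pad',(208,179,.096),(323,258.3,.096)),('round',(396,196,.108),(399,270.8,.108)),('sq',(402,80,.108),(402.2,227.1,.108)),('cover front mid',(213,210,.096),(323,269,.096))): print(n,wpix('w1',*a),tpix(*b))
print('tip',wpix('w1',318,283,.2224))
E
```

```text
pad [0.5281 0.029  0.096 ] [0.5323 0.0307 0.096 ]
round [ 0.5078 -0.1039  0.108 ] [ 0.5114 -0.1017  0.108 ]
sq [ 0.5836 -0.1094  0.108 ] [ 0.5876 -0.1073  0.108 ]
cover front mid [0.505 0.029 0.096] [0.5135 0.0306 0.096 ]
tip [ 0.4971 -0.0488  0.2224]
```

```bash
python3 -c "
from h import *
goal([.530,.030,.115],-5)"
```

```text
shift [ 34.1 -85.  107.4] turn 0.006 t 1.65 F [-0.3 -0.2  0.1] [ 0.4891 -0.0521  0.2304] [-1.7995e+02  2.0000e-02 -4.6300e+00]
```

Call:
arm_command --series '[[[17,-42,0],0],[[34,-85,0],0],[[34,-85,40],0],[[34,-85,75],0],[[34,-85,100],0]]'

```text
time_s: 2.15
tool_pos: [0.5285, 0.0247, 0.1278]
tool_rot: [179.9, 0.2, -5.1]
force: [-0.3, -0.8, -0.7]
grip_width: 0.0004
grasp_force: 0.0
```

```bash
python3 - <<'E'
from h import *
look('wrist','w2'); look('scene','s2'); goal([.530,.030,.096],-5)
E
```

```text
shift [ 3.  -5.9 22.5] turn -0.001 t 2.25 F [-0.3  0.  -0.2] [0.5266 0.0244 0.1265] [179.94   0.48  -5.08]
```

View pics/w2.png

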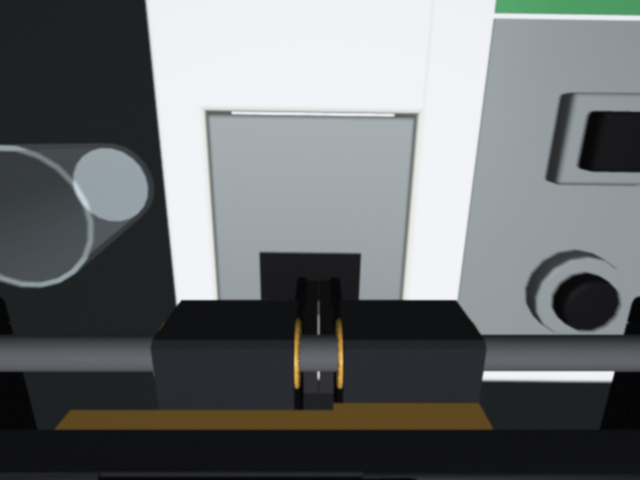

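The fingers are over the pad, which spans u 261–360 with its back edge at row 253. They sit about 4 mm right of its centre, so I'll correct that and press.

```bash
python3 - <<'E'
from h import *
b=wpix('w2',310,253,.096); print(b, 'pad est', b[:2]-np.array([.013*.996,-.013*.087])); print('key',wpix('w2',586,302,.108)); print('tip', wpix('w2',318,281,.1185))
E
```

```text
[0.5413 0.0277 0.096 ] pad est [0.528352 0.028831]
key [ 0.509  -0.1021  0.108 ]
tip [0.536  0.0243 0.1185]
```

Call:
arm_command --series '[[[2,-5,0],0],[[2,-5,10],0],[[2,-5,18],0],[[2,-5,22],0],[[2,-5,24],0]]'

```text
time_s: 2.75
tool_pos: [0.5322, 0.031, 0.1062]
tool_rot: [180.0, 0.0, -5.0]
force: [0.3, -0.1, -0.6]
grip_width: 0.0002
grasp_force: 0.0
```

Call:
arm_command --series '[[[0,0,2],0],[[0,0,4],0],[[0,0,6],0],[[0,0,8],0],[[0,0,8],0]]'

```text
time_s: 3.25
tool_pos: [0.5323, 0.0311, 0.0985]
tool_rot: [180.0, 0.0, -5.0]
force: [-2.6, -1.2, 3.3]
grip_width: 0.0003
grasp_force: 1.7
```

Call:
arm_command --series '[[[0,0,1],0],[[0,0,2],0],[[0,0,3],0],[[0,0,4],0],[[0,0,4],0]]'

```text
time_s: 3.75
tool_pos: [0.5325, 0.0311, 0.0978]
tool_rot: [179.9, 0.0, -5.0]
force: [-11.8, -0.8, 26.0]
grip_width: 0.0004
grasp_force: 13.3
```

Call:
arm_command --series '[[[0,0,-20],0],[[0,0,-50],0],[[0,0,-85],0],[[0,0,-110],0],[[0,0,-110],0]]'

```text
time_s: 4.25
tool_pos: [0.5352, 0.0315, 0.2083]
tool_rot: [-180.0, -0.5, -5.0]
force: [1.1, 0.3, 0.8]
grip_width: 0.0006
grasp_force: 0.0
```

```bash
python3 - <<'E'
from h import *
look('wrist','w3'); goal([.5095,-.1025,.115],-5)
E
```

```text
shift [-13.  135.3  83. ] turn -0.0 t 4.3 F [-0.  -0.4 -1.3] [0.5339 0.0312 0.2061] [180.    -0.25  -5.01]
```

View pics/w3.png

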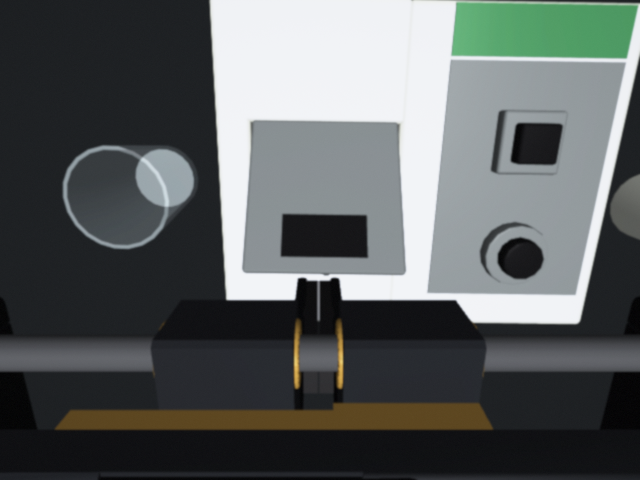

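The cover stands open with its front edge at row 272, and the round key is at (521,258).

Call:
arm_command --series '[[[-3,45,0],0],[[-6,90,0],0],[[-9,135,0],0],[[-12,170,0],0],[[-13,186,0],0]]' --grip -1

```text
time_s: 4.8
tool_pos: [0.5014, -0.1573, 0.2027]
tool_rot: [180.0, 0.1, -5.3]
force: [-0.2, 0.4, 0.0]
grip_width: 0.0325
grasp_force: 0.0
```

Call:
arm_command --series '[[[0,0,20],0],[[0,0,40],0],[[0,0,60],0],[[0,0,65],0],[[0,0,65],0]]'

```text
time_s: 5.3
tool_pos: [0.5026, -0.1519, 0.1382]
tool_rot: [-179.9, 0.1, -4.9]
force: [0.4, -0.7, 0.5]
grip_width: 0.0727
grasp_force: 0.0
```

```bash
python3 - <<'E'
from h import *
print('key w3',wpix('w3',521,258,.108)); look('wrist','w4'); d=np.radians(-5); goal([.509+.051*np.sin(d),-.102-.051*np.cos(d),.108],-5)
E
```

```text
key w3 [ 0.5081 -0.1032  0.108 ]
shift [ 1.2  0.4 23.3] turn 0.001 t 5.35 F [ 0.1 -0.1  0.6] [ 0.5034 -0.1523  0.1393] [-1.7997e+02  3.0000e-02 -4.9300e+00]
```

View pics/w4.png

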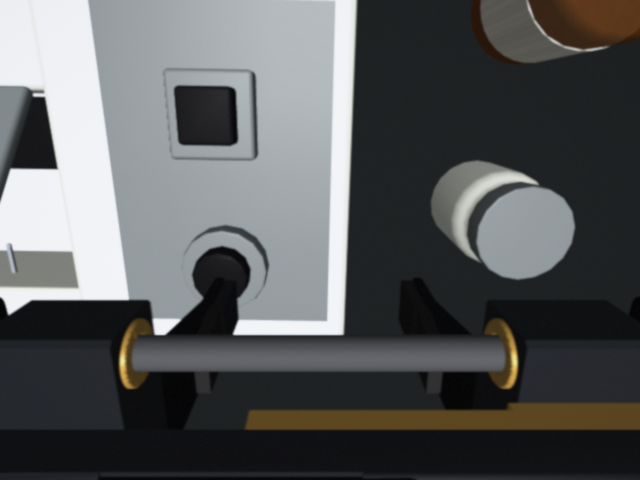

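The left finger is over the round key, which is at (221,272); the finger tip is at u 212–238 and still opening. The other finger hangs over the meter's right rim or the bench, clear of the jar.

```bash
python3 - <<'E'
from h import *
k=wpix('w4',221,272,.108); print('key',k); print('fingers',wpix('w4',212,282,.1313),wpix('w4',238,282,.1313),wpix('w4',400,282,.1313)); print(env.get_obs()['grip_width'])
d=np.radians(-5); goal([k[0]+.050*np.sin(d),k[1]-.050*np.cos(d),.108],-5)
E
```

```text
key [ 0.5098 -0.104   0.108 ]
fingers [ 0.5147 -0.1063  0.1313] [ 0.5137 -0.1176  0.1313] [ 0.5077 -0.188   0.1313]
0.07678449965258878
shift [ 2.2  1.4 23.3] turn 0.001 t 5.35 F [ 0.1 -0.1  0.6] [ 0.5034 -0.1523  0.1393] [-1.7997e+02  3.0000e-02 -4.9300e+00]
```

Call:
arm_command --series '[[[2,0,4],0],[[2,0,8],0],[[2,0,12],0],[[2,0,14],0],[[2,0,14],0]]'

```text
time_s: 5.85
tool_pos: [0.505, -0.1532, 0.1252]
tool_rot: [-180.0, 0.0, -5.0]
force: [-0.6, 0.9, -0.1]
grip_width: 0.0872
grasp_force: 0.0
```

Call:
arm_command --series '[[[0,0,4],0],[[0,0,7],0],[[0,0,9],0],[[0,0,11],0],[[0,0,12],0]]'

```text
time_s: 6.35
tool_pos: [0.5056, -0.1534, 0.1143]
tool_rot: [180.0, -0.0, -5.0]
force: [-2.3, -0.5, 11.4]
grip_width: 0.0871
grasp_force: 5.4
```

Call:
arm_command --series '[[[0,0,1],0],[[0,0,2],0],[[0,0,3],0],[[0,0,4],0],[[0,0,4],0]]'

```text
time_s: 6.85
tool_pos: [0.5058, -0.1534, 0.1138]
tool_rot: [179.9, -0.0, -5.0]
force: [-9.0, 0.9, 27.5]
grip_width: 0.0871
grasp_force: 14.3
```

The stop came about 4 mm higher than I expected, so I'll check with the cameras.

```bash
python3 - <<'E'
from h import *
p,_=look('scene','s5'); q,_=look('wrist','w5')
a=cv2.resize(p[150:290,90:370],(560,280),interpolation=cv2.INTER_CUBIC); b=cv2.resize(q[180:320,110:390],(560,280),interpolation=cv2.INTER_CUBIC)
cv2.imwrite('pics/c5.png',np.vstack([a,b])); print(env.get_obs()['wrist_torque'], env.get_obs()['force'])
E
```

```text
[1.53054116 2.2515411  0.47626797] [-9.67607741  0.58628852 29.00726878]
```

View pics/c5.png

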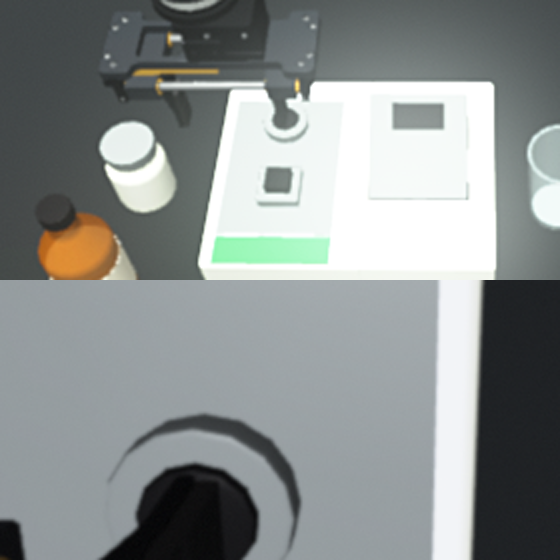

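The finger is on the key's centre and the cover is open. I'll compare depth images to see whether the key is flush with its housing, as it should be when fully down.

```bash
python3 - <<'E'
from h import *
from scipy.spatial.transform import Rotation as R
c=viewer.calibration('wrist'); K=np.array(c['K']); H=np.array(c['hand_eye'])
def Z(f):
    a=np.load(f'pics/{f}.npz'); d=a['d']; v,u=np.mgrid[:480,:640]
    P=np.stack([(u-K[0,2])/K[0,0]*d,-(v-K[1,2])/K[1,1]*d,-d],-1)@H[:3,:3].T+H[:3,3]
    return (P@R.from_euler('xyz',a['rot'],degrees=True).as_matrix().T+a['pos'])[...,2]*1000
a=Z('w4'); print('w4 deck',np.median(a[200:220,120:160]),'key',np.median(a[264:274,206:216]),'hous',np.median(a[232:240,215:235]),np.median(a[262:282,187:190]),'sq',np.median(a[100:130,192:220]))
b=Z('w5'); print('w5 deck',np.median(b[200:240,120:160]),'hous R',np.median(b[285:305,244:252]),'hous top',np.median(b[260:268,200:220]))
for v in range(260,300,5): print(v,b[v,165:260:5].round(0).astype(int))
t=world('top',np.load('pics/top0.npz')['d'])[...,2]*1000
print('top key',np.median(t[269:274,397:402]),'sq',np.median(t[225:230,400:405]),'deck',np.median(t[245:253,385:410]),'hous',t[271,385:415].round(0))
E
```

```text
w4 deck 91.35564915338944 key 112.43639738570448 hous 102.1677780805064 102.41474219897341 sq 112.2628029699072
w5 deck 91.31480289082879 hous R 102.32687312410445 hous top 102.32194060446326
260 [ 91  92  91  96 102 102 102 102 103 102 101 102 102 101  99  95  93  92
  92]
265 [ 90  91 101 101 102 103 102 102 102 102 103 104 103 103 102 101  97  90
  91]
270 [ 91  91 102 102 102 103 103 102 101 102 104 103 102 102 103 102 100  96
  91]
275 [ 91 102 102 102 103 102 104 105 104 105 103 102 102 102 103 102 103 100
  94]
280 [101 102 103 102 102 104 106 108 108 106 106 104 104 103 101 102 102 103
  98]
285 [102 103 102 102 105 105 114 114 111 111 111 106 105 104 103 102 102 102
  99]
290 [102 102 102 102 105 119 119 119 115 115 112 106 106 106 268 102 101 103
 102]
295 [102 102 102 105 105 122 123 120 120 120 114 107 105 105 105 103 102 103
 103]
top key 111.55644726945546 sq 111.33895659871573 deck 90.49584905542929 hous [ 92.  90. 101. 101.  99.  99. 102. 110. 111. 113. 109. 113. 111. 112.
 109. 108. 110. 115. 109. 108. 110. 113. 109. 102. 101. 102. 101.  89.
  92.  92.]
```

Fully down: the key top went from about 112 mm to about 105 mm, against a firm stop at over 25 N. Next I'll retract, close the fingers and return over the cover.

Call:
arm_command --series '[[[0,0,-30],0],[[0,0,-70],0],[[0,0,-110],0],[[0,0,-110],0],[[0,0,-110],0]]' --grip 1

```text
time_s: 7.45
tool_pos: [0.5056, -0.1533, 0.2201]
tool_rot: [179.9, -0.1, -5.0]
force: [-0.1, 0.2, -1.4]
grip_width: 0.0551
grasp_force: 0.0
```

```bash
python3 -c "
from h import *
goal([.5435,.029,.18],-5)"
```

```text
shift [  21.8 -185.    32. ] turn 0.0 t 7.45 F [-0.1  0.2 -1.4] [ 0.5056 -0.1533  0.2201] [ 1.7995e+02 -8.0000e-02 -5.0000e+00]
```

Call:
arm_command --series '[[[5,-40,0],0],[[10,-80,0],0],[[15,-120,0],0],[[20,-160,0],0],[[22,-185,0],0]]'

```text
time_s: 7.95
tool_pos: [0.5423, 0.0329, 0.2176]
tool_rot: [-179.9, 0.2, -4.8]
force: [0.7, -0.4, -0.7]
grip_width: 0.0152
grasp_force: 0.0
```

Call:
arm_command --series '[[[0,0,0],0],[[0,0,0],0],[[0,0,10],0],[[0,0,20],0],[[0,0,30],0]]'

```text
time_s: 8.45
tool_pos: [0.5428, 0.0277, 0.1879]
tool_rot: [180.0, 0.1, -5.1]
force: [0.8, -0.1, -0.3]
grip_width: 0.0006
grasp_force: 0.0
```

```bash
python3 - <<'E'
from h import *
look('wrist','w6'); goal([.5435,.029,.145],-5); goal([.531,.030,.092],-5)
E
```

```text
shift [ 1.8 -1.3 33.3] turn -0.002 t 8.5 F [-0.6  0.2 -1.5] [0.5417 0.0279 0.1863] [179.97   0.23  -5.09]
shift [-10.5  -1.2  86.4] turn -0.002 t 8.5 F [-0.6  0.2 -1.5] [0.5417 0.0279 0.1863] [179.97   0.23  -5.09]
```

View pics/w6.png

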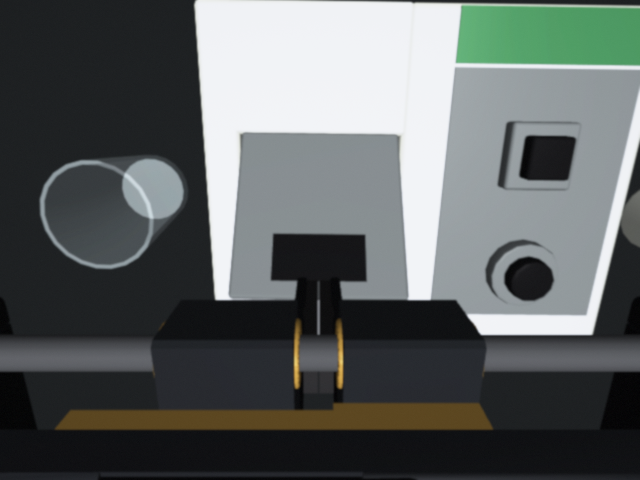

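The closed fingers are over the pad at (319,258) of the open cover, whose front edge is at row 297. I'll press down while easing forward.

Call:
arm_command --series '[[[2,-1,10],0],[[2,-1,22],0],[[1,-1,34],0],[[-1,-1,44],0],[[-3,-1,54],0]]'

```text
time_s: 9.0
tool_pos: [0.54, 0.0306, 0.1346]
tool_rot: [180.0, 0.0, -5.0]
force: [0.1, -0.4, 2.0]
grip_width: 0.0006
grasp_force: 0.8
```

Call:
arm_command --series '[[[-2,0,8],0],[[-4,0,15],0],[[-6,0,21],0],[[-7,0,26],0],[[-7,0,29],0]]'

```text
time_s: 9.5
tool_pos: [0.5334, 0.0311, 0.1064]
tool_rot: [180.0, -0.0, -5.0]
force: [-1.0, 0.3, 2.5]
grip_width: 0.0005
grasp_force: 1.3
```

Now about 8 mm more to the stop, then some overpress.

Call:
arm_command --series '[[[-1,0,3],0],[[-1,0,6],0],[[-1,0,8],0],[[-1,0,10],0],[[-1,0,12],0]]'

```text
time_s: 10.0
tool_pos: [0.5331, 0.0313, 0.0977]
tool_rot: [179.9, -0.0, -5.0]
force: [-11.3, -0.1, 34.2]
grip_width: 0.0005
grasp_force: 17.6
```

Call:
arm_command --series '[[[0,0,0.5],0],[[0,0,1],0],[[0,0,1],0],[[0,0,1],0],[[0,0,1],0]]'

```text
time_s: 10.5
tool_pos: [0.5331, 0.0312, 0.0978]
tool_rot: [179.9, -0.1, -5.0]
force: [-10.3, 0.0, 30.1]
grip_width: 0.0004
grasp_force: 15.7
```

Call:
arm_command --series '[[[0,0,-5],0],[[0,0,-15],0],[[0,0,-40],0],[[0,0,-75],0],[[0,0,-110],0]]'

```text
time_s: 11.0
tool_pos: [0.5313, 0.0309, 0.2038]
tool_rot: [180.0, 0.2, -5.0]
force: [0.7, 0.1, 0.3]
grip_width: 0.0006
grasp_force: 0.0
```

```bash
python3 - <<'E'
from h import *
look('wrist','w7'); o=env.get_obs(); print(o['time_s'],o['force'],o['tool_pos'])
t=world('top',look('top','t7')[1])[...,2]; print(np.round(t[225:275:6,305]*1000), np.round(t[225:275:6,345]*1000))
E
```

```text
11.05 [2.50224948 1.46684384 3.45173441] [0.53492131 0.03139074 0.21021024]
[597. 603. 604. 609. 609. 611. 610. 610. 608.] [607. 609. 606. 609. 612. 611. 610. 608. 607.]
```

View pics/w7.png

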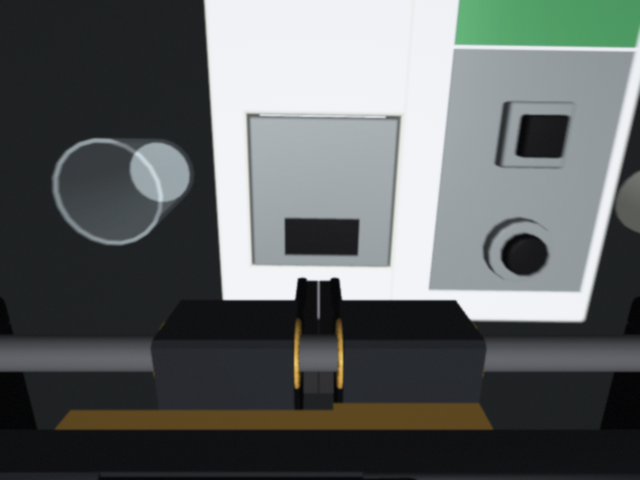

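The cover lies flat and shut, with its pad at (322,237) and its front edge at row 266. The keys, beaker and jar haven't moved.

Call:
arm_command --series '[[[0,0,0],0],[[0,0,0],0],[[0,0,0],0],[[0,0,0],0],[[0,0,0],0]]'

```text
time_s: 11.6
tool_pos: [0.532, 0.0311, 0.2028]
tool_rot: [-180.0, 0.1, -5.0]
force: [1.0, 1.1, 0.7]
grip_width: 0.0006
grasp_force: 0.0
```

```bash
python3 - <<'E'
from h import *
from scipy.spatial.transform import Rotation as R
look('wrist','w8'); a=np.load('pics/w8.npz'); print(a['pos'], np.median(a['d'][245:262,255:275]), np.median(a['d'][275:295,240:270]))
print(env.sign_off())
E
```

```text
[0.53201957 0.03112455 0.202809  ] 0.27651644 0.2907996
the job is handed in; nothing more can be done
None
```

I zeroed the colorimeter and handed the job in at about 11.7 s: the cover popped open, the round key was pressed fully down with the cover open, and the cover was pressed shut again and stayed shut, with the arm clear.

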